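# Fetch a fresh soldering tile

## Task

The soldering tile on the turntable has lost a corner: lift it off and lay it flat in the wooden scrap tray. Then swing the flap of the grey spares case up until it stands open, draw the spare tile up out of its slot and hold it over the middle of the turntable, still on edge, about 10 cm clear above it. Finish holding it there, in the gripper and still, with the flap left open and everything else on the bench undisturbed.

Things in the scene. Friction and masses are not known exactly. Their poses are not given: they have to be found in the camera images.
- tile: broken soldering tile: white ceramic, 48 x 48 x 12 mm, 40 to 85 g, flat on the turntable, up to 50 mm off its centre, turned any way. Origin: centre of the whole square's underside, z up, x, y along its sides. The +x+y corner is lost along a line from (24, 6) to (6, 24) mm, so the faces x = 24 and y = 24 run only from -24 to 6 mm: grip across opposite sides 6 mm off the middle, away from the lost corner
- turntable_top (a point): centre of the turntable's flat steel platter, on its upper face, 45 mm above the bench. The platter is a plain disc 170 mm in diameter without a rim; it turns freely on a bearing when touched
- tray_in (a point): centre of the inner floor (6 mm above the bench) of the wooden scrap tray; axes along its sides. Outside 130 (x) x 150 (y) x 20 mm high, walls 6 mm, open on top, fixed to the bench
- case: the spares case, a grey steel box fixed to the bench, 120 (x) x 140 (y) x 66 mm high, walls 5 mm, open on top under its flap. Origin at the centre of its underside; its -x side faces roughly to the robot. Inside, a wooden slot block (60 x 23 mm, upper edge 28 mm above the bench) centred at x = -10 mm, y = 0 holds the spare tile on edge; the rest is empty
- flap (a joint): angle of the case's grey cover flap (124 x 140 x 6 mm): 0 shut, it grows as the flap swings up and over towards +x of the case, stop at 1.75 rad. It starts shut or slightly ajar (up to 0.12). The hinge is stiff: the flap stays at any angle; about 2 N at the bar moves it
- flap_bar (a point): middle of the flap's grip bar, a round steel bar 36 mm long and 12 mm thick, parallel to the hinge (along y of the flap), on a post 10 mm wide (y) in its middle. Its axis lies 28 mm above the flap's upper face, 106 mm from the hinge and 18 mm from the free edge. Fingers put on its two ends (36 mm apart) let it pivot between them as the flap swings. Axes turn with the flap; shut, x points to the hinge and z up
- flap_hinge (a point): middle of the flap's hinge line, at the case's +x rim, 66.5 mm above the bench; the hinge line runs along y of the case; from it the bar's axis lies 106 mm towards -x and 34 mm up when shut
- spare: the whole spare soldering tile, white ceramic, 40 to 85 g, standing on edge in the case's slot: 48 mm (x) x 12 mm thick (y) x 48 mm tall (z). Origin at the centre of its lower edge, 8 mm above the bench at the start, so its top stands 56 mm above the bench, below the flap, and 28 mm above the slot block. Slot clearance 1.5 to 2 mm a side, 20 mm deep; drawn straight up
- jar: bystander, to be left alone: small clear jar with a screw lid, 38 mm across, 62 mm tall. Origin at its underside
- ring_tin: bystander, to be left alone: small closed aluminium tin, 40 mm across, 22 mm tall. Origin at its underside
- cup: bystander, to be left alone: brass drinking cup, 68 mm across, 95 mm tall. Origin at its underside
- mug: bystander, to be left alone: white mug with a handle, 76 mm across, 85 mm tall. Origin at its underside
- matchbox: bystander, to be left alone: plain cardboard matchbox, 36 x 54 x 16 mm. Origin at its underside
- driver: bystander, to be left alone: screwdriver lying flat, 150 mm long
- bench_block: bystander, to be left alone: square steel bench block, 50 x 50 x 18 mm. Origin at its underside
Not all that is in view belongs to the job. Of the things shaped like the part that bears tray_in, the wooden one is meant.

How it is judged (in metres and radians):
On the way, in this order (a step that is already met when the one before it is completed fails the run):
1. the broken tile is lifted off the turntable (height (world z) of tile above 0.06 m and contact force between tile and the fingers above 0.5 N and contact force between tile and turntable below 0.02 N), for 0.1 s.
2. the broken tile lies flat in the scrap tray, released (x of tile in the frame of tray_in between -0.05 and 0.05 m and y of tile in the frame of tray_in between -0.06 and 0.06 m and z of tile in the frame of tray_in below 0.008 m and angle between tile's own z axis and vertical below 0.15 rad and contact force between tile and the fingers below 0.05 N and linear speed of tile below 0.03 m/s), for 0.2 s.
3. the flap stands open (value of joint flap above 1.2 rad), for 0.2 s.
4. the spare tile is drawn out of the case (height (world z) of spare above 0.07 m and contact force between spare and the fingers above 0.5 N), for 0.1 s.
At the end, for the whole second after the job is handed in: The spare tile is held still in the fingers (clear of the turntable), on edge within 0.2 rad, its lower edge 60 to 160 mm above the turntable's face and within 35 mm of the turntable's centre line; the flap stands open (above 1.2 rad); the broken tile lies flat, released and at rest in the tray (all of step 2 and z of spare in the frame of turntable_top between 0.06 and 0.16 m and horizontal distance between spare and turntable_top below 0.035 m and angle between spare's own z axis and vertical below 0.2 rad and contact force between spare and the fingers above 0.5 N and contact force between spare and turntable below 0.02 N and linear speed of spare below 0.03 m/s and value of joint flap above 1.2 rad); the arm keeps its last pose, push and grip.
It fails at once if a bystander is moved more than 25 mm or tipped over (distance of any of jar, ring_tin, cup, mug, matchbox, driver, bench_block from where it was at the start of the episode above 0.025 m or angle between any of jar, ring_tin, cup, mug, matchbox, bench_block's own z axis and vertical above 0.5 rad).
It also fails if it takes over 59 s, if anything falls off the work surface, if the arm or the gripper's body presses on something with over 40 N, if the wrist force passes 120 N, or if a joint passes its speed limit or range.

## Robot

A 6-joint arm with a two-finger parallel gripper is mounted at the origin on the work surface. World frame = base frame: x ahead of the robot, y to its left, z up, the work surface at z = 0. Lengths are in mm, angles in rad, forces in N, time in s.
With the tool pointing down it reaches from about 425 to 950 mm from the base axis. Payload 3.5 kg.
Tool frame: the origin (TCP) lies at the very end of the fingers, on their centre line; the grasp point (between the pads) lies 19 mm behind it (grip_point_offset is the distance from the TCP to the grasp point, in mm); z points along the fingers, y is the direction in which the jaws open and shut (so a half turn about z gives the same grasp; the last joint's range is limited). The gripper opens to 85 mm and grips with 20 to 120 N. Pads are 22 mm wide; open, the fingers measure 114 mm over their backs; the gripper's body (76 mm by 85 mm) begins 54 mm behind the grasp point. The pads swing forward as they close: fully open they stand 13 mm farther back than shut.
Start: joints at [1.022, 0.286, 1.577, -0, 1.279, -0.15], TCP at [262.074, 622.032, 231.325] pointing down, gripper open.
Joint ranges: [-2.77, 2.77], [-0.9, 2.22], [0.21, 2.48], [-1.53, 4.67], [0.24, 2.81], [-2.84, 2.84]. Speed limits (rad/s): [2.79, 2.79, 3.14, 3.14, 3.14, 3.14].

## Interface

Orientations are given as [roll, pitch, yaw] about the fixed x, y, z axes, in that order (R = Rz(yaw) Ry(pitch) Rx(roll)).
In Python, from cell import * gives the robot as it stands.
- The arm moves only by the tool step_arm, never from a script. Its argument "rows" is a list of rows, each a list of 7 numbers: the opening, from 0 (shut) to 1 (fully open), then the shift along the tool's x, y, z in mm, then the turn, a rotation vector about the tool's x, y, z in rad. A call has 1 to 10 rows; each row shifts and turns the commanded pose from where the row before left it, along the tool's axes as they then stand; what a row does not reach is not made up. A row lasts 1/10 s, in which the tool goes at most 50 mm and 8.59 degrees, less where a joint would pass 70% of its speed; a pose out of reach is approached as far as the arm can. A call with a gripper value outside its range is refused whole. The fingers move at their own pace and stop on an object; "force" is the grip in N (left out, the last holds). Time passes only in rows, so rows that do not move let the fingers close. It gives the time, the measured TCP pose, the force and the opening at its end, in the units of the state.
- state(): the state, without advancing time (a new reading comes with each control period).
- grab_frame(name): name is "side" or "top" or "wrist"; returns the picture (384x512x3 uint8, red, green, blue); there is no depth.
- camera_model(name): a dict with "intrinsics" (3x3 intrinsics, pixels), "R" (3x3) and "t" (3): a world point X has camera coordinates R X + t. Camera axes: x right, y down, z forward; pixel columns grow to the right and rows downward; lengths in mm; the calibration is good to about 2 mm. A picture is of the moment at which its call begins: read the wrist's pose just before it. camera_model takes no time and is no camera call; for the wrist camera it gives the pose at the moment of the call.
- job_done(): hands the job in, once; it reports no verdict.
The state is a dict: "time": time; "qpos": joint angles; "dq": joint speeds; "joint_efforts": joint torques, N m; "tool_pos": TCP position; "eef_rot": TCP orientation; "force": force on the tool from outside, world axes, zero at the start; "moment": the same for the moment, N m; "finger_gap": finger opening in mm.
Only numpy, scipy, OpenCV 4.12 (cv2) and the standard library are available. Lean on these libraries where they do the work, as an engineer would, in place of code of your own. Each camera call takes 0.05 s, during which the arm holds its last target.

## Working session

There is one attempt and no reset: what is moved stays moved. The work goes in short steps, Python scripts to look and compute and a tool call to move; the robot and the scene stay as the last step left them, time stands still between calls to the robot, and variables do not carry over. Pictures are saved under pics/ and viewed, and the job is handed in when it is done.

Besides the shell and the picture viewer there is one more tool, called after "Call:" as name(argument=value, ...) on one line, values as JSON. step_arm: Moves the arm, as the interface text tells. Its arguments: {"type":"object","properties":{"rows":{"type":"array","items":{"type":"array","items":{"type":"number"}}},"force":{"type":"number"}},"required":["rows"]}

```bash
ls; mkdir -p pics; python3 - <<'E'
from cell import *
import cv2
s=state();print(s)
for n in("side","top","wrist"):
    m=camera_model(n);print(n,m)
    cv2.imwrite(f"pics/{n}0.png",grab_frame(n)[:,:,::-1])
E
```

```text
pics
{'time': 0.0, 'qpos': array([ 1.02200219e+00,  2.87190296e-01,  1.57815081e+00,  2.58363307e-05,
        1.27855239e+00, -1.49997393e-01]), 'dq': array([3.61243370e-04, 3.36424423e-04, 3.46386306e-05, 2.07391473e-03,
       1.00598749e-03, 1.09845398e-03]), 'joint_efforts': array([ 1.95741100e-03, -4.05967355e+01, -2.92635298e+01, -6.37658195e-05,
        5.83316025e-03,  8.45316777e-06]), 'tool_pos': array([261.74037677, 621.50020834, 229.9449047 ]), 'eef_rot': array([-3.13932134e+00, -3.68274072e-04,  2.74278802e+00]), 'force': array([-0.53352849,  0.17610514,  0.11704674]), 'moment': array([-0.02691657,  0.00463349,  0.02743682]), 'finger_gap': 85.38103087205252}
side {'intrinsics': array([[361.83229787,   0.        , 256.37169152],
       [  0.        , 361.83229787, 187.29404865],
       [  0.        ,   0.        ,   1.        ]]), 'R': array([[ 0.99617866, -0.08555746,  0.01754995],
       [-0.04122776, -0.63779289, -0.7691037 ],
       [ 0.07699579,  0.76544115, -0.63888301]]), 't': array([-565.95633805,  197.08233531,  967.49485251])}
top {'intrinsics': array([[409.87863247,   0.        , 251.32665883],
       [  0.        , 409.87863247, 191.68296216],
       [  0.        ,   0.        ,   1.        ]]), 'R': array([[-0.00104843, -0.99999829, -0.00152592],
       [-0.99054291,  0.00124787, -0.1371976 ],
       [ 0.13719927,  0.00136765, -0.99054252]]), 't': array([ 161.2604888 ,  568.42050265, 1548.21984031])}
wrist {'intrinsics': array([[310.54728078,   0.        , 251.92447015],
       [  0.        , 310.54728078, 195.26164855],
       [  0.        ,   0.        ,   1.        ]]), 'R': array([[ 0.38829861,  0.92153079, -0.00227873],
       [ 0.87201872, -0.36663419,  0.32428803],
       [ 0.29800594, -0.12790769, -0.94595564]]), 't': array([-673.93569334,  -42.72563254,  381.51894982])}
```

View pics/side0.png

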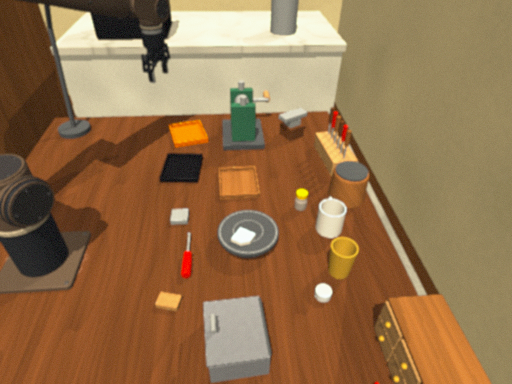

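View pics/top0.png

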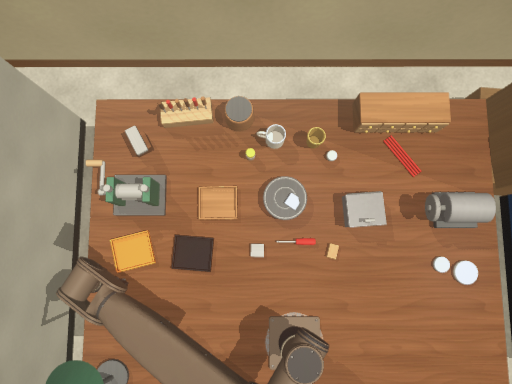

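View pics/wrist0.png

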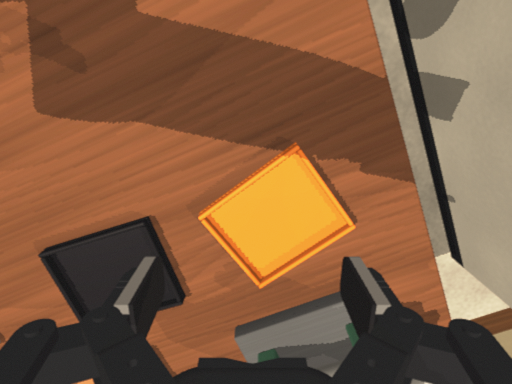

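Wooden tray at about (217,202) in the top view and (238,182) in the side view; orange and black trays are decoys. Turntable at top (285,198), case at top (365,210). Next I'll enlarge those areas and segment them.

```bash
cat > h.py <<'E'
import numpy as np,cv2
from cell import *
def ray(m,px,z):
    K,R,t=m["intrinsics"],m["R"],m["t"]
    d=R.T@np.linalg.solve(K,[px[0],px[1],1.]);c=-R.T@t
    return c+d*(z-c[2])/d[2]
def proj(m,X):
    p=m["intrinsics"]@(m["R"]@np.asarray(X,float)+m["t"]);return p[:2]/p[2]
def tri(obs):
    A=[];b=[]
    for m,px in obs:
        K,R,t=m["intrinsics"],m["R"],m["t"]
        d=R.T@np.linalg.solve(K,[px[0],px[1],1.]);d/=np.linalg.norm(d);c=-R.T@t
        P=np.eye(3)-np.outer(d,d);A.append(P);b.append(P@c)
    A=np.vstack(A);b=np.hstack(b);x=np.linalg.lstsq(A,b,rcond=None)[0];return x,np.linalg.norm(A@x-b)
def crop(src,x0,y0,w,h,s,out):
    im=cv2.imread(src)[y0:y0+h,x0:x0+w];cv2.imwrite(out,cv2.resize(im,None,fx=s,fy=s,interpolation=cv2.INTER_CUBIC))
E
python3 - <<'E'
from h import *
crop("pics/top0.png",190,160,200,80,4,"pics/t1.png")
crop("pics/side0.png",190,150,110,80,7,"pics/s1.png") 
crop("pics/side0.png",190,200,110,85,7,"pics/s2.png") 
crop("pics/side0.png",190,285,95,85,7,"pics/s3.png")
E
```

```text
(no output)
```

View pics/t1.png

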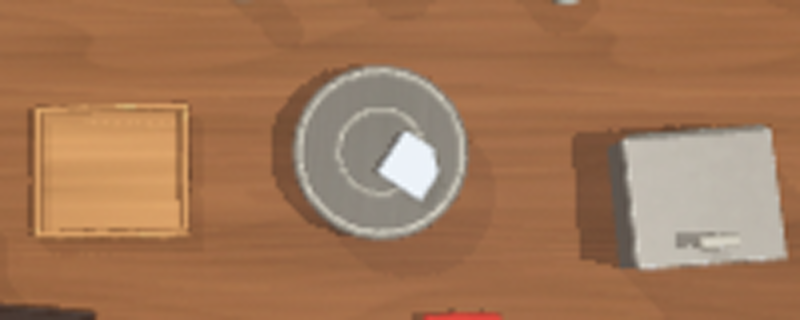

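View pics/s2.png

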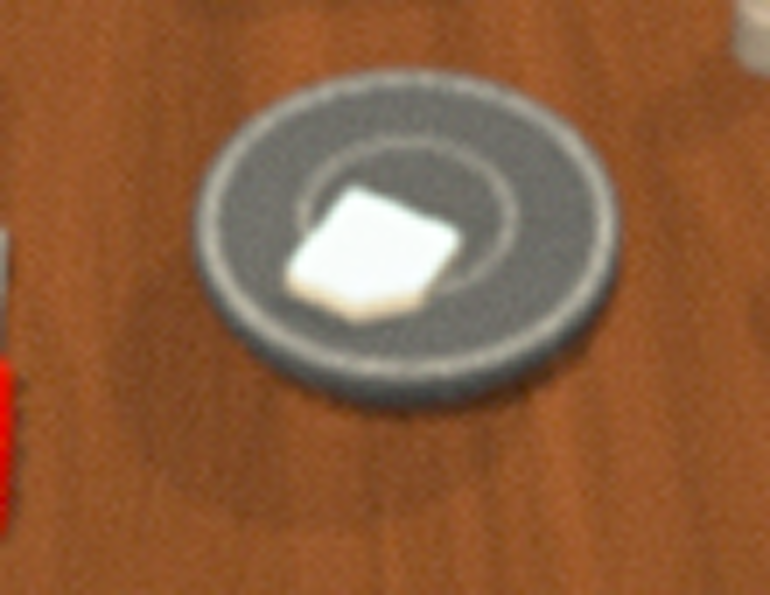

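View pics/s3.png

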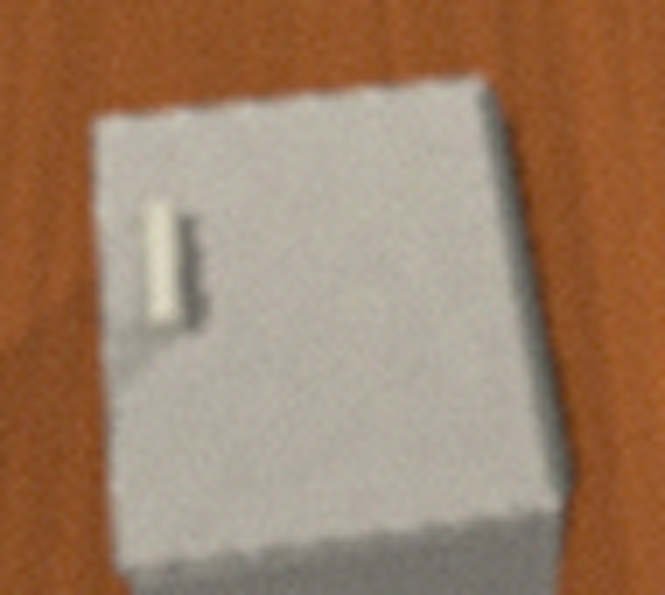

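The tile is at top-view (292,201) and its lost corner points toward the right (-y). Case corners and bar are visible in both views. Measuring them now.

```bash
python3 - <<'E'
from h import *
T=camera_model("top");S=camera_model("side")
for n,m in(("top",T),("side",S)):
    im=cv2.imread(f"pics/{n}0.png")
    hsv=cv2.cvtColor(im,cv2.COLOR_BGR2HSV)
    # white tile near turntable
    roi=np.zeros(im.shape[:2],np.uint8)
    x,y,w,h=(262,174,50,52) if n=="top" else (215,205,68,58)
    roi[y:y+h,x:x+w]=255
    g=((hsv[:,:,2]>215)&(hsv[:,:,1]<60)&(roi>0)).astype(np.uint8)
    nn,l,st,ce=cv2.connectedComponentsWithStats(g);k=1+np.argmax(st[1:,4])
    c=max(cv2.findContours((l==k).astype(np.uint8),0,1)[0],key=cv2.contourArea)
    ap=cv2.approxPolyDP(c,1.5,True)[:,0]
    print(n,"tile",st[k],[ (p.tolist(),ray(m,p,57).round(0)[:2].tolist()) for p in ap], ray(m,ce[k],57).round(1))
    g=((hsv[:,:,1]<70)&(roi>0)).astype(np.uint8)
    g=cv2.morphologyEx(g,cv2.MORPH_CLOSE,np.ones((5,5)))
    c=max(cv2.findContours(g,0,1)[0],key=cv2.contourArea)
    P=np.array([ray(m,p,45)[:2] for p in c[:,0]],np.float32)
    print("tt",cv2.minEnclosingCircle(P),np.ptp(P,0),cv2.fitEllipse(c))
# case corners (manual)
top={'bl':(190+622/4,160+140/4),'br':(190+770/4,160+127/4),'fr':(190+786/4,160+258/4),'fl':(190+636/4,160+269/4)}
for k,p in top.items(): print('case',k,ray(T,p,72).round(0))
side={'bl':(190+96/7,285+118/7),'br':(190+485/7,285+78/7),'fr':(190+562/7,285+508/7),'fl':(190+118/7,285+568/7)}
for k,p in side.items(): print('sidecase',k,ray(S,p,72).round(0))
b=[(190+161/7,285+204/7),(190+167/7,285+322/7)]
for p in b: print('bar',ray(S,p,104).round(0))
for p in[(190+702/4,160+241/4),(190+738/4,160+240/4)]:print('bart',ray(T,p,104).round(0))
for p in[(34,103),(188,102),(188,238),(34,238)]:print('tray',ray(T,(190+p[0]/4,160+p[1]/4),20).round(0))
E
```

```text
top tile [285 193  14  16 139] [([291, 193], [561.0, 9.0]), ([285, 202], [526.0, 32.0]), ([295, 208], [503.0, -6.0]), ([298, 200], [534.0, -18.0])] [530.6   4.1  57. ]
tt ((545.0054321289062, 32.33810043334961), 84.58269500732422) [166.88342 165.9424 ] ((284.708251953125, 197.73524475097656), (42.430877685546875, 43.08277130126953), 101.7215805053711)
side tile [231 227  24  18 270] [([231, 239], [499.0, -8.0]), ([240, 244], [522.0, -27.0]), ([249, 242], [546.0, -22.0]), ([254, 233], [561.0, 10.0]), ([240, 227], [525.0, 35.0])] [529.7   0.7  57. ]
tt ((545.6016235351562, 26.039701461791992), 88.65316772460938) [165.25931 176.84929] ((247.594970703125, 233.18040466308594), (46.29047775268555, 59.770721435546875), 89.43515014648438)
case bl [ 551. -196.   72.]
case br [ 563. -337.   72.]
case fr [ 439. -346.   72.]
case fl [ 429. -205.   72.]
sidecase bl [ 433. -203.   72.]
sidecase br [ 556. -197.   72.]
sidecase fr [ 565. -336.   72.]
sidecase fl [ 442. -343.   72.]
bar [ 455. -254.  104.]
bar [ 457. -291.  104.]
bart [ 453. -259.  104.]
bart [ 454. -292.  104.]
tray [595. 368.  20.]
tray [596. 217.  20.]
tray [462. 216.  20.]
tray [462. 366.  20.]
```

View pics/s1.png

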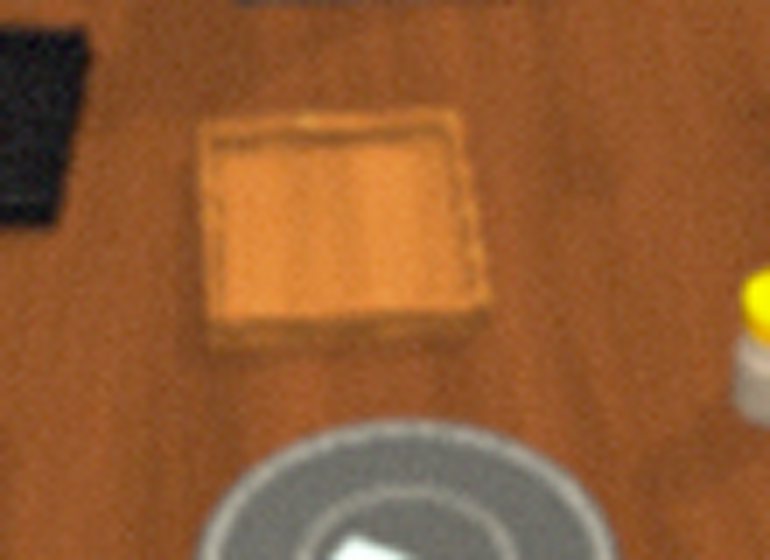

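Coarse measurements agree across the two views: turntable about (545,31), tile centre about (530,1), tray centre about (528,292), case yaw about 0.07. Next: a wrist look above the tile.

```bash
cat >> h.py <<'E'
from scipy.spatial.transform import Rotation as Ro
def RT(s): return Ro.from_euler('xyz',s["eef_rot"])
def plan(target,rpy=None,s=None):
    s=s or state();R=RT(s)
    d=R.inv().apply(np.asarray(target,float)-s["tool_pos"])
    rv=np.zeros(3) if rpy is None else (R.inv()*Ro.from_euler('xyz',rpy)).as_rotvec()
    print("t",round(s["time"],2),"pos",s["tool_pos"].round(1),"rpy",s["eef_rot"].round(3),"gap",round(s["finger_gap"],1),"F",s["force"].round(1))
    print("shift",d.round(1),"rot",rv.round(3),"min rows",max(np.linalg.norm(d)/50,np.linalg.norm(rv)/.15).round(1))
E
python3 - <<'E'
from h import *
s=state();m=camera_model("wrist");R=RT(s)
print("cam in tool",R.inv().apply(-m["R"].T@m["t"]-s["tool_pos"]).round(1))
print("axis in tool",R.inv().apply(m["R"][2]).round(3))
plan([560,50,230],[np.pi,0,2.53])
E
```

```text
cam in tool [ 8.330e+01  1.000e-01 -1.431e+02]
axis in tool [-0.325 -0.     0.946]
t 0.15 pos [261.8 621.6 230.2] rpy [-3.14  -0.     2.743] gap 85.4 F [1.1 0.5 1.3]
shift [-496.8 -410.9    0.8] rot [-0.002 -0.     0.213] min rows 12.9
```

```bash
python3 - <<'E'
from h import *
plan([530,2,200],None)
E
```

```text
t 0.15 pos [261.8 621.6 230.2] rpy [-3.14  -0.     2.743] gap 85.4 F [1.1 0.5 1.3]
shift [-487.8 -466.7   30.9] rot [0. 0. 0.] min rows 13.5
```

Call:
step_arm(rows=[[1, -30, -29, 2, 0, 0, 0], [1, -30, -29, 2, 0, 0, 0], [1, -30, -29, 2, 0, 0, 0], [1, -30, -29, 2, 0, 0, 0], [1, -30, -29, 2, 0, 0, 0], [1, -30, -29, 2, 0, 0, 0], [1, -30, -29, 2, 0, 0, 0], [1, -30, -29, 2, 0, 0, 0], [1, -30, -29, 2, 0, 0, 0], [1, -30, -29, 2, 0, 0, 0]])

```text
time: 1.15
tool_pos: [426.1, 236.7, 211.1]
eef_rot: [-3.142, -0.0, 2.743]
force: [1.1, -0.0, 0.2]
finger_gap: 85.1
```

Call:
step_arm(rows=[[1, -32, -30, 2, 0, 0, 0], [1, -32, -30, 2, 0, 0, 0], [1, -32, -30, 2, 0, 0, 0], [1, -32, -30, 2, 0, 0, 0], [1, -32, -30, 2, 0, 0, 0], [0.75, -28, -27, 0, 0, 0, 0], [0.75, 0, 0, 0, 0, 0, 0.1], [0.75, 0, 0, 0, 0, 0, 0.1], [0.75, 0, 0, 0, 0, 0, 0]])

```text
time: 2.05
tool_pos: [530.2, 1.7, 200.9]
eef_rot: [-3.141, -0.001, 2.542]
force: [-0.3, 0.5, -0.7]
finger_gap: 64.2
```

```bash
python3 - <<'E'
from h import *
plan([530,2,200],[np.pi,0,2.53])
m=camera_model("wrist");im=grab_frame("wrist")[:,:,::-1];cv2.imwrite("pics/w1.png",im)
E
```

```text
t 2.05 pos [530.2   1.7 200.9] rpy [-3.141e+00 -1.000e-03  2.542e+00] gap 64.2 F [-0.3  0.5 -0.7]
shift [0.4 0.1 0.9] rot [-0.    -0.001  0.012] min rows 0.1
```

View pics/w1.png

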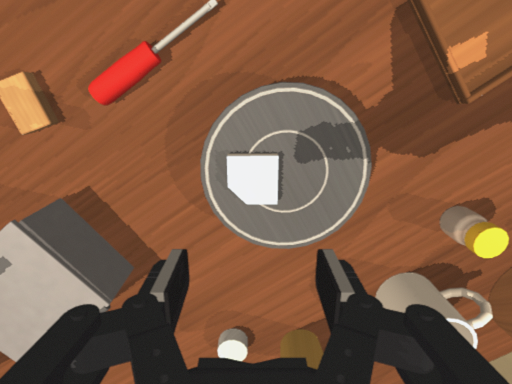

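The tile at (253,180) is nearly square with the jaws, with its lost corner at lower-left (~(232,200)). Measuring precisely.

```bash
cat > m1.py <<'E'
from h import *
import sys
m=camera_model("wrist");im=cv2.imread(sys.argv[1]);hsv=cv2.cvtColor(im,cv2.COLOR_BGR2HSV)
x,y,w,h=195,75,185,180
g=np.zeros(im.shape[:2],np.uint8)
g[y:y+h,x:x+w]=((hsv[y:y+h,x:x+w,2]>205)&(hsv[y:y+h,x:x+w,1]<45))
g=cv2.morphologyEx(g,cv2.MORPH_OPEN,np.ones((7,7)))
c=max(cv2.findContours(g,0,1)[0],key=cv2.contourArea)
P=np.array([ray(m,p,57)[:2] for p in c[:,0]])
ap=cv2.approxPolyDP(c,3,True)[:,0];print(ap.tolist());print(np.array([ray(m,p,57)[:2] for p in ap]).round(1).tolist())
(cx,cy),(a,b),th=cv2.minAreaRect(P.astype(np.float32));print("rect",cx,cy,a,b,th)
# turntable
hs=hsv[y:y+h,x:x+w];g2=np.zeros_like(g);g2[y:y+h,x:x+w]=hs[:,:,1]<70
g2=cv2.morphologyEx(g2,cv2.MORPH_CLOSE,np.ones((5,5)));g2=cv2.morphologyEx(g2,cv2.MORPH_OPEN,np.ones((5,5)))
c2=max(cv2.findContours(g2,0,1)[0],key=cv2.contourArea);Q=np.array([ray(m,p,45)[:2] for p in c2[:,0]],np.float32)
print("tt",cv2.minEnclosingCircle(Q),np.ptp(Q,0),cv2.fitEllipse(Q))
E
python3 m1.py pics/w1.png
```

```text
[[227, 157], [228, 187], [246, 203], [276, 203], [277, 156]]
[[498.3, -4.4], [522.8, -20.8], [546.2, -15.8], [562.8, 8.7], [523.9, 34.9]]
rect 530.2294921875 2.4937477111816406 48.16930389404297 46.942893981933594 55.790771484375
tt ((544.656494140625, 32.247188568115234), 84.47960662841797) [168.19589 168.09595] ((544.6162109375, 32.30310821533203), (167.36007690429688, 167.63534545898438), 75.97647094726562)
```

```bash
python3 - <<'E'
from h import *
plan([525.3,5.8,50],[np.pi,0,2.545])
E
```

```text
t 2.1 pos [530.2   2.  201. ] rpy [-3.141e+00 -1.000e-03  2.544e+00] gap 64.0 F [-0.   0.5 -0.3]
shift [  6.1   0.4 151. ] rot [-0.    -0.001 -0.001] min rows 3.0
```

Call:
step_arm(rows=[[0.75, 6, 0.4, 30, 0, 0, 0], [0.75, 0, 0, 40, 0, 0, 0], [0.75, 0, 0, 40, 0, 0, 0], [0.75, 0, 0, 25, 0, 0, 0], [0.75, 0, 0, 10, 0, 0, 0], [0.75, 0, 0, 5, 0, 0, 0], [0.75, 0, 0, 1, 0, 0, 0], [0.75, 0, 0, 0, 0, 0, 0]])

```text
time: 2.9
tool_pos: [527.0, 5.8, 51.9]
eef_rot: [3.14, 0.003, 2.543]
force: [-0.3, 0.3, -0.5]
finger_gap: 64.1
```

```bash
python3 - <<'E'
from h import *
plan([525.3,5.8,50],[np.pi,0,2.545])
cv2.imwrite("pics/w2.png",grab_frame("wrist")[:,:,::-1])
E
```

```text
t 2.9 pos [527.    5.8  51.9] rpy [3.140e+00 3.000e-03 2.543e+00] gap 64.1 F [-0.3  0.3 -0.5]
shift [ 1.4 -0.9  1.8] rot [ 0.001  0.003 -0.002] min rows 0.0
```

View pics/w2.png

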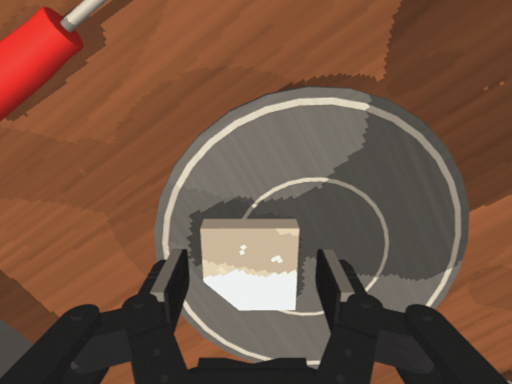

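The tile sits between the pads. I'll lower a few mm and close.

Call:
step_arm(rows=[[0.75, 1.4, -0.9, 3, 0, 0, 0], [0.5, 0, 0, 0, 0, 0, 0], [0.4, 0, 0, 0, 0, 0, 0], [0.3, 0, 0, 0, 0, 0, 0], [0.3, 0, 0, 0, 0, 0, 0], [0.3, 0, 0, 0, 0, 0, 0]], force=40)

```text
time: 3.55
tool_pos: [524.5, 5.8, 48.0]
eef_rot: [3.141, 0.001, 2.543]
force: [-0.4, -0.1, 5.5]
finger_gap: 46.5
```

Call:
step_arm(rows=[[0.3, 0, 0, -3, 0, 0, 0], [0.3, 0, 0, -6, 0, 0, 0], [0.3, 0, 0, -20, 0, 0, 0], [0.3, 0, 0, -30, 0, 0, 0], [0.3, 0, 0, -20, 0, 0, 0], [0.3, 0, 0, 0, 0, 0, 0]], force=60)

```text
time: 4.15
tool_pos: [526.1, 5.6, 129.5]
eef_rot: [3.139, 0.006, 2.543]
force: [0.3, -0.4, -0.7]
finger_gap: 45.6
```

```bash
python3 - <<'E'
from h import *
plan([526,292,127],[np.pi,0,2.545])
cv2.imwrite("pics/w3.png",grab_frame("wrist")[:,:,::-1])
E
```

```text
t 4.15 pos [526.1   5.6 129.5] rpy [3.139 0.006 2.543] gap 45.6 F [ 0.3 -0.4 -0.7]
shift [161.5 236.5   2.2] rot [ 0.003  0.006 -0.002] min rows 5.7
```

View pics/w3.png

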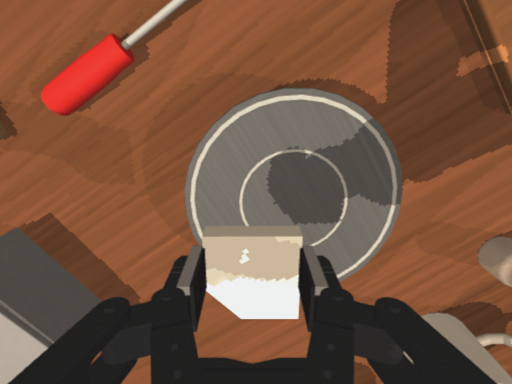

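The tile is held square. Carrying it to the tray.

Call:
step_arm(rows=[[0.3, 20, 29, 0, 0, 0, 0], [0.3, 27, 40, 0, 0, 0, 0], [0.3, 27, 40, 0, 0, 0, 0], [0.3, 27, 40, 0, 0, 0, 0], [0.3, 27, 40, 0, 0, 0, 0], [0.3, 20, 30, 0, 0, 0, 0], [0.3, 12, 18, 0, 0, 0, 0], [0.3, 0, 0, 0, 0, 0, 0], [0.3, 0, 0, 0, 0, 0, 0]])

```text
time: 5.1
tool_pos: [524.2, 291.6, 124.1]
eef_rot: [-3.138, -0.002, 2.544]
force: [0.1, -0.1, -1.5]
finger_gap: 45.7
```

```bash
python3 - <<'E'
from h import *
plan([523,295,11],[np.pi,0,2.545])
m=camera_model("wrist")
print([proj(m,[528+a,292+b,20]).round() for a in(-65,65) for b in (-75,75)])
cv2.imwrite("pics/w4.png",grab_frame("wrist")[:,:,::-1])
E
```

```text
t 5.1 pos [524.2 291.6 124.1] rpy [-3.138e+00 -2.000e-03  2.544e+00] gap 45.7 F [ 0.1 -0.1 -1.5]
shift [  2.7   2.6 113.1] rot [-0.003 -0.002 -0.001] min rows 2.3
[array([137., 184.]), array([290.,  75.]), array([228., 293.]), array([371., 210.])]
```

View pics/w4.png

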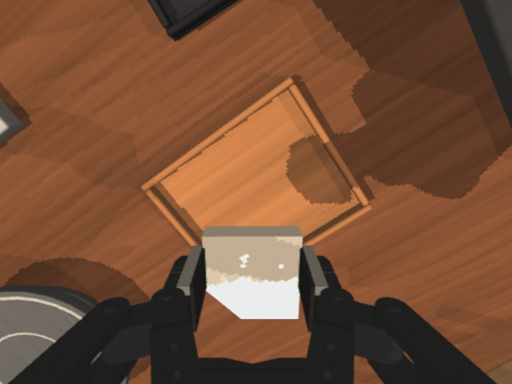

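Tray rim corners at (292,80), (145,187) and (368,207) match my estimate within a few mm. Lowering.

Call:
step_arm(rows=[[0.3, 2, 2, 25, 0, 0, 0], [0.3, 1, 1, 30, 0, 0, 0], [0.3, 0, 0, 25, 0, 0, 0], [0.3, 0, 0, 15, 0, 0, 0], [0.3, 0, 0, 8, 0, 0, 0], [0.3, 0, 0, 4, 0, 0, 0], [0.3, 0, 0, 3, 0, 0, 0], [0.3, 0, 0, 0, 0, 0, 0], [0.3, 0, 0, 0, 0, 0, 0]])

```text
time: 6.05
tool_pos: [525.4, 296.4, 17.4]
eef_rot: [3.14, 0.001, 2.543]
force: [-0.3, 0.1, -1.2]
finger_gap: 45.7
```

Call:
step_arm(rows=[[0.3, 0, 0, 3, 0, 0, 0], [0.3, 0, 0, 2, 0, 0, 0], [0.3, 0, 0, 0, 0, 0, 0]])

```text
time: 6.35
tool_pos: [524.4, 296.0, 11.0]
eef_rot: [-3.141, -0.0, 2.543]
force: [0.7, -0.1, -1.5]
finger_gap: 46.1
```

Call:
step_arm(rows=[[0.3, 0, 0, 1, 0, 0, 0], [0.3, 0, 0, 1, 0, 0, 0], [0.3, 0, 0, 0, 0, 0, 0]])

```text
time: 6.65
tool_pos: [524.7, 296.1, 9.3]
eef_rot: [3.142, 0.0, 2.543]
force: [-0.1, 0.6, -1.7]
finger_gap: 45.7
```

Not yet touching, about 1 mm to go.

Call:
step_arm(rows=[[0.3, 0, 0, 1, 0, 0, 0], [0.3, 0, 0, 0, 0, 0, 0], [0.5, 0, 0, 0, 0, 0, 0], [0.6, 0, 0, 0, 0, 0, 0], [0.72, 0, 0, 0, 0, 0, 0], [0.72, 0, 0, 0, 0, 0, 0], [0.72, 0, 0, -10, 0, 0, 0], [0.72, 0, 0, -30, 0, 0, 0], [0.72, 0, 0, -40, 0, 0, 0], [0.72, 0, 0, -40, 0, 0, 0]])

```text
time: 7.65
tool_pos: [524.3, 295.9, 129.7]
eef_rot: [-3.141, -0.001, 2.543]
force: [1.6, 0.3, 1.0]
finger_gap: 61.4
```

```bash
python3 - <<'E'
from h import *
plan([455,-270,260],[np.pi,0,np.pi])
cv2.imwrite("pics/w5.png",grab_frame("wrist")[:,:,::-1])
E
```

```text
t 7.65 pos [524.3 295.9 129.7] rpy [-3.141e+00 -1.000e-03  2.543e+00] gap 61.4 F [1.6 0.3 1. ]
shift [-261.7 -506.6 -130.1] rot [-0.001 -0.001 -0.599] min rows 11.7
```

View pics/w5.png

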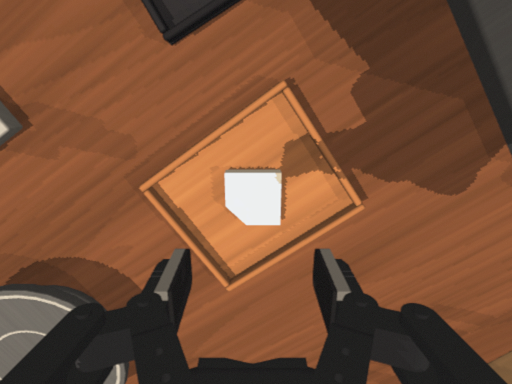

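The tile lies flat in the tray, released, around (253,197). Now to the case: rise while turning, then translate.

Call:
step_arm(rows=[[0.72, 0, 0, -10, 0, 0, -0.13], [0.72, 0, 0, -35, 0, 0, -0.13], [0.72, 0, 0, -35, 0, 0, -0.13], [0.72, 0, 0, -35, 0, 0, -0.13], [0.72, 0, 0, -15, 0, 0, -0.13], [0.72, 0, 0, 0, 0, 0, 0]])

```text
time: 8.3
tool_pos: [526.3, 296.7, 262.8]
eef_rot: [3.139, 0.008, -3.091]
force: [1.1, -1.1, -0.1]
finger_gap: 61.7
```

```bash
python3 - <<'E'
from h import *
plan([455,-272,260],[np.pi,0,-np.pi+.07])
E
```

```text
t 8.3 pos [526.3 296.7 262.8] rpy [ 3.139  0.008 -3.091] gap 61.7 F [ 1.1 -1.1 -0.1]
shift [ 100.2 -564.3    0.8] rot [ 0.002  0.008 -0.019] min rows 11.5
```

Call:
step_arm(rows=[[0.72, 4, -25, 0, 0, 0, -0.02], [0.72, 8, -42, 0, 0, 0, 0], [0.72, 8, -45, 0, 0, 0, 0], [0.72, 8, -45, 0, 0, 0, 0], [0.72, 8, -45, 0, 0, 0, 0], [0.72, 8, -45, 0, 0, 0, 0], [0.72, 8, -45, 0, 0, 0, 0], [0.72, 8, -45, 0, 0, 0, 0], [0.72, 8, -45, 0, 0, 0, 0], [0.72, 8, -45, 0, 0, 0, 0]])

```text
time: 9.3
tool_pos: [477.5, -136.6, 256.7]
eef_rot: [3.14, -0.002, -3.074]
force: [1.6, 0.1, 0.9]
finger_gap: 61.1
```

Call:
step_arm(rows=[[0.72, 8, -45, 0, 0, 0, 0], [0.72, 8, -45, 0, 0, 0, 0], [0.72, 4, -30, 0, 0, 0, 0], [0.72, 2, -15, 0, 0, 0, 0], [0.72, 0, 0, 0, 0, 0, 0]])

```text
time: 9.8
tool_pos: [465.8, -272.3, 257.0]
eef_rot: [3.14, -0.002, -3.074]
force: [0.1, 0.3, -0.6]
finger_gap: 61.5
```

```bash
python3 - <<'E'
from h import *
plan([455,-272,260],[np.pi,0,-np.pi+.07])
np.savez("w6.npz",**camera_model("wrist"))
cv2.imwrite("pics/w6.png",grab_frame("wrist")[:,:,::-1])
E
```

```text
t 9.8 pos [ 465.8 -272.3  257. ] rpy [ 3.140e+00 -2.000e-03 -3.074e+00] gap 61.5 F [ 0.1  0.3 -0.6]
shift [10.7  1.  -3. ] rot [ 0.002 -0.002 -0.003] min rows 0.2
```

View pics/w6.png

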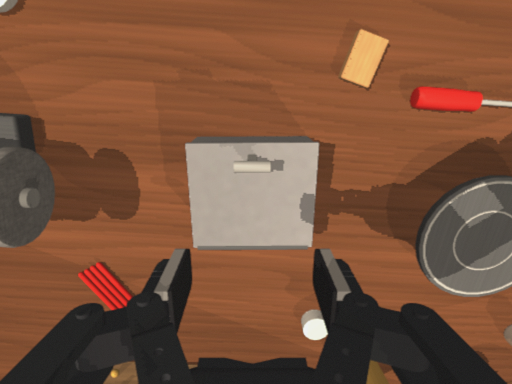

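The case is square in view: bar at (252,167), hinge edge corners (193,248) and (313,247), free edge about (187,143)–(318,142).

```bash
python3 - <<'E'
from h import *
m=dict(np.load("w6.npz"));S=camera_model("side");T=camera_model("top")
im=cv2.imread("pics/w6.png")
crop("pics/w6.png",180,125,145,130,5,"pics/w6c.png")
for z in (72.5,76,80,84):
    print(z,[ray(m,p,z)[:2].round(1).tolist() for p in((193,248),(313,247),(318,142),(187,143))])
hsv=cv2.cvtColor(im,cv2.COLOR_BGR2HSV);g=np.zeros(im.shape[:2],np.uint8)
sub=hsv[158:178,225:280]; print(cv2.cvtColor(im,cv2.COLOR_BGR2GRAY)[160:176:2,228:276:4])
E
```

```text
72.5 [[564.9, -335.4], [554.2, -193.8], [430.7, -204.8], [441.0, -342.4]]
76 [[563.0, -334.8], [552.4, -194.7], [430.2, -205.5], [440.4, -341.7]]
80 [[560.8, -334.1], [550.3, -195.8], [429.6, -206.4], [439.7, -341.0]]
84 [[558.6, -333.4], [548.2, -196.8], [429.0, -207.3], [439.0, -340.2]]
[[171 171 165 164 152 100 107 103 116 116 122 163]
 [170 170 164 161 160 162 159 159 158 156 155 116]
 [167 171 202 201 198 195 194 192 190 189 189 116]
 [169 171 211 211 211 211 209 208 207 204 203 117]
 [170 172 204 205 205 205 206 206 206 207 208 115]
 [172 171 185 186 189 188 191 192 194 193 194 120]
 [171 171 143 147 148 150 151 151 152 154 155 173]
 [171 170 170 172 173 174 172 172 175 175 174 174]]
```

View pics/w6c.png

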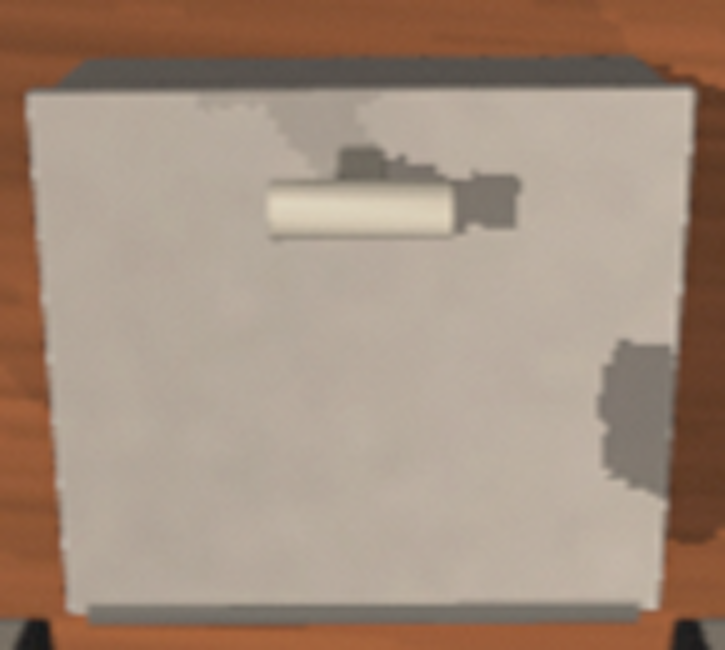

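```bash
python3 - <<'E'
from h import *
m=dict(np.load("w6.npz"));S=camera_model("side");T=camera_model("top")
print(ray(m,(252.2,167),100.5),ray(S,(190+164/7,285+263/7),100.5),ray(T,(190+720/4,160+240.5/4),100.5))
print(tri([(m,(252.2,167)),(S,(190+164/7,285+263/7)),(T,(190+720/4,160+240.5/4))]))
h=np.array([559.5,-265.3,66.5]);a=.074
print(proj(m,h-[105.7,7.8,-34]))
plan([454.3,-272.5,150],[np.pi,0,-np.pi+a])
E
```

```text
[ 455.4954749  -272.63367069  100.5       ] [ 455.99354434 -270.40839999  100.5       ] [ 453.75913336 -276.72217916  100.5       ]
(array([ 454.57998363, -273.83539142,  106.56756332]), np.float64(2.7232339610672223))
[251.84450635 165.29714297]
t 9.85 pos [ 466.  -271.   257.1] rpy [ 3.139e+00 -1.000e-03 -3.073e+00] gap 61.3 F [0.  0.8 0.9]
shift [ 11.7  -0.9 107.2] rot [ 0.002 -0.001 -0.005] min rows 2.2
```

Call:
step_arm(rows=[[0.72, 10.5, -0.5, 30, 0, 0, -0.005], [0.72, 1, 0, 40, 0, 0, 0], [0.65, 0, 0, 40, 0, 0, 0], [0.65, 0, 0, 30, 0, 0, 0], [0.65, 0, 0, 15, 0, 0, 0], [0.65, 0, 0, 10, 0, 0, 0], [0.65, 0, 0, 0, 0, 0, 0], [0.65, 0, 0, 0, 0, 0, 0]], force=25)

```text
time: 10.65
tool_pos: [456.0, -273.1, 94.8]
eef_rot: [-3.14, 0.002, -3.065]
force: [-0.5, -0.4, -0.0]
finger_gap: 55.5
```

```bash
python3 - <<'E'
from h import *
plan([455,-272.8,86],[np.pi,0,-np.pi+.074])
cv2.imwrite("pics/w7.png",grab_frame("wrist")[:,:,::-1])
E
```

```text
t 10.65 pos [ 456.  -273.1   94.8] rpy [-3.140e+00  2.000e-03 -3.065e+00] gap 55.5 F [-0.5 -0.4 -0. ]
shift [1.  0.4 8.8] rot [-0.002  0.002  0.003] min rows 0.2
```

View pics/w7.png

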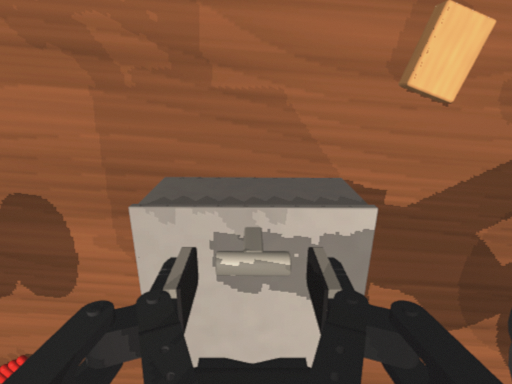

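The bar at (253,262) lies centred between the pads. Lower a bit more and close gently.

Call:
step_arm(rows=[[0.6, 0.5, 0, 5, 0, 0, 0], [0.5, 0, 0, 3, 0, 0, 0], [0.4, 0, 0, 0, 0, 0, 0], [0.3, 0, 0, 0, 0, 0, 0], [0.3, 0, 0, 0, 0, 0, 0], [0.3, 0, 0, 0, 0, 0, 0]], force=25)

```text
time: 11.3
tool_pos: [454.3, -272.9, 85.2]
eef_rot: [-3.141, -0.0, -3.065]
force: [-0.2, -0.6, -0.7]
finger_gap: 35.3
```

```bash
python3 - <<'E'
from h import *
s=state();print(s["tool_pos"],s["finger_gap"],s["force"])
cv2.imwrite("pics/s8.png",grab_frame("side")[:,:,::-1]);crop("pics/s8.png",180,250,110,110,6,"pics/s8.png")
# arc plan
a=.074;R0=111.3;h=np.array([559.5,66.5])
off=0.31
for n in range(0,23):
    th=.07*n;print(n,round(th,2),(R0*np.array([np.cos(off)-np.cos(off+th),np.sin(off+th)-np.sin(off)])).round(1))
E
```

```text
[ 454.30212522 -272.90691808   85.19016858] 35.28967452197788 [-0.15093366 -0.58528238 -0.74994454]
0 0.0 [0. 0.]
1 0.07 [2.6 7.3]
2 0.14 [ 5.8 14.5]
3 0.21 [ 9.4 21.3]
4 0.28 [13.5 28. ]
5 0.35 [18.1 34.3]
6 0.42 [23.1 40.3]
7 0.49 [28.5 45.9]
8 0.56 [34.2 51.1]
9 0.63 [40.4 55.9]
10 0.7 [46.8 60.3]
11 0.77 [53.5 64.2]
12 0.84 [60.5 67.6]
13 0.91 [67.7 70.6]
14 0.98 [75.2 73. ]
15 1.05 [82.7 74.9]
16 1.12 [90.4 76.2]
17 1.19 [98.1 77.1]
18 1.26 [105.9  77.3]
19 1.33 [113.7  77.1]
20 1.4 [121.4  76.3]
21 1.47 [129.1  74.9]
22 1.54 [136.7  73. ]
```

View pics/s8.png

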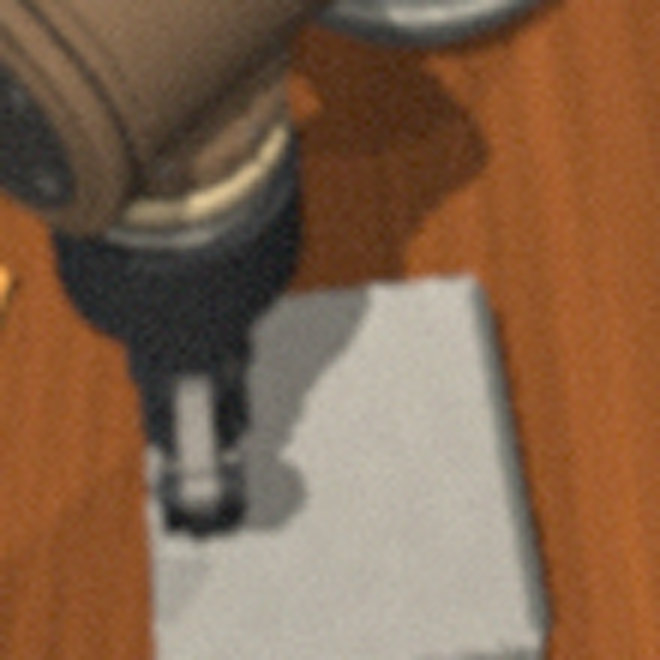

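The fingers close on the bar ends (gap 35.3 mm). Swinging up along the arc.

Call:
step_arm(rows=[[0.3, -1.2, 0, -3.6, 0, 0, 0], [0.3, -1.4, 0, -3.7, 0, 0, 0], [0.3, -3.2, 0, -7.2, 0, 0, 0], [0.3, -3.6, 0, -6.8, 0, 0, 0], [0.3, -4.1, 0, -6.7, 0, 0, 0], [0.3, -4.6, 0, -6.3, 0, 0, 0]])

```text
time: 11.95
tool_pos: [473.2, -271.5, 120.2]
eef_rot: [-3.141, 0.001, -3.065]
force: [3.5, -2.6, -6.1]
finger_gap: 35.4
```

Call:
step_arm(rows=[[0.3, -5, 0, -6, 0, 0, 0], [0.3, -5.4, 0, -5.6, 0, 0, 0], [0.3, -5.7, 0, -5.2, 0, 0, 0], [0.3, -6.2, 0, -4.8, 0, 0, 0], [0.3, -6.4, 0, -4.4, 0, 0, 0], [0.3, -6.7, 0, -3.9, 0, 0, 0]])

```text
time: 12.55
tool_pos: [507.9, -268.9, 149.7]
eef_rot: [-3.141, -0.001, -3.065]
force: [-0.0, -4.4, -7.1]
finger_gap: 35.3
```

Call:
step_arm(rows=[[0.3, -7, 0, -3.4, 0, 0, 0], [0.3, -7.2, 0, -3, 0, 0, 0], [0.3, -7.5, 0, -2.4, 0, 0, 0], [0.3, -7.5, 0, -1.9, 0, 0, 0], [0.3, -7.7, 0, -1.3, 0, 0, 0], [0.3, -7.7, 0, -0.9, 0, 0, 0]])

```text
time: 13.15
tool_pos: [552.1, -265.7, 162.7]
eef_rot: [-3.141, -0.002, -3.065]
force: [-2.1, -5.4, -3.9]
finger_gap: 35.2
```

```bash
python3 - <<'E'
from h import *
cv2.imwrite("pics/s9.png",grab_frame("side")[:,:,::-1]);crop("pics/s9.png",180,220,140,140,5,"pics/s9.png")
E
```

```text
(no output)
```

View pics/s9.png

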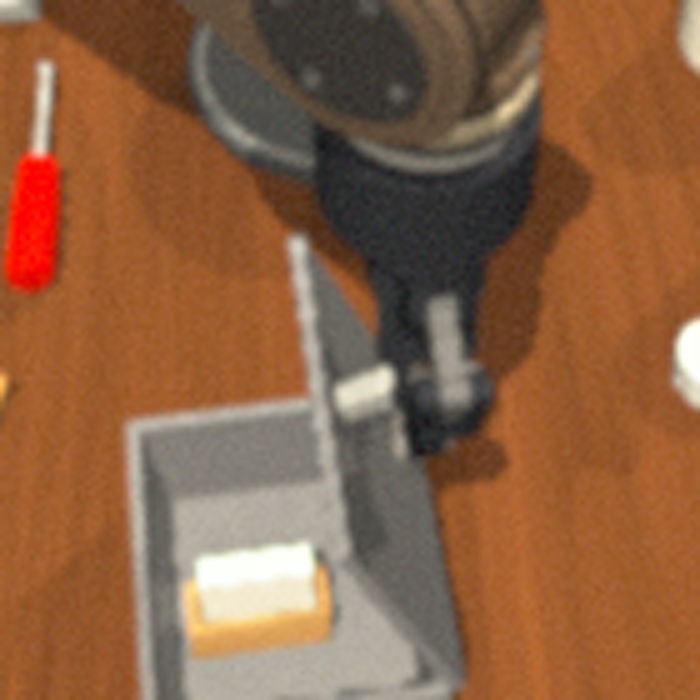

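Call:
step_arm(rows=[[0.3, -7.8, 0, -0.2, 0, 0, 0], [0.3, -7.8, 0, 0.2, 0, 0, 0], [0.3, -7.7, 0, 0.8, 0, 0, 0], [0.3, -7.7, 0, 1.4, 0, 0, 0], [0.3, -7.6, 0, 1.9, 0, 0, 0], [0.3, -7, 0, 2.3, 0, 0, 0], [0.3, 0, 0, 0, 0, 0, 0]])

```text
time: 13.9
tool_pos: [598.5, -262.3, 157.1]
eef_rot: [-3.14, 0.0, -3.065]
force: [-0.6, -5.0, -1.6]
finger_gap: 35.0
```

```bash
python3 - <<'E'
from h import *
s=state();print(s["qpos"])
cv2.imwrite("pics/s10.png",grab_frame("side")[:,:,::-1]);crop("pics/s10.png",180,220,140,140,5,"pics/s10.png")
E
```

```text
[-5.67867996e-01  3.05263564e-01  1.69369872e+00 -7.29030279e-04
  1.14164406e+00 -2.21509858e+00]
```

View pics/s10.png

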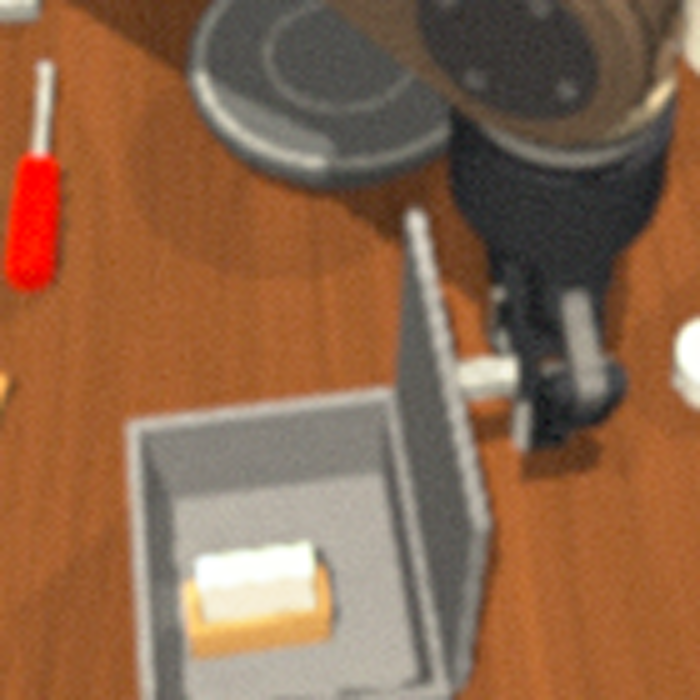

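The flap stands about upright. Release, rise, and move over the spare.

Call:
step_arm(rows=[[0.45, 0, 0, 0, 0, 0, 0], [0.55, 0, 0, 0, 0, 0, 0], [0.6, 0, 0, 0, 0, 0, 0], [0.6, 0, 0, -10, 0, 0, 0], [0.6, 0, 0, -30, 0, 0, 0], [0.6, 0, 0, -40, 0, 0, 0], [0.6, 0, 0, -40, 0, 0, 0], [0.6, 0, 0, -20, 0, 0, 0], [0.6, 30, 0, 0, 0, 0, 0], [0.6, 40, 0, 0, 0, 0, 0]])

```text
time: 14.95
tool_pos: [528.5, -267.0, 298.3]
eef_rot: [-3.14, 0.003, -3.064]
force: [-1.0, -0.7, -0.7]
finger_gap: 51.6
```

Call:
step_arm(rows=[[0.6, 35, 0, 0, 0, 0, 0], [0.6, 10, 0, 0, 0, 0, 0], [0.6, 0, 0, 0, 0, 0, 0]])

```text
time: 15.25
tool_pos: [482.5, -270.6, 297.2]
eef_rot: [-3.141, 0.002, -3.067]
force: [1.1, -0.5, 0.9]
finger_gap: 51.2
```

```bash
python3 - <<'E'
from h import *
plan([489.6,-270.5,200],[np.pi,0,-np.pi+.074])
np.savez("w11.npz",**camera_model("wrist"))
cv2.imwrite("pics/w11.png",grab_frame("wrist")[:,:,::-1])
E
```

```text
t 15.25 pos [ 482.5 -270.6  297.2] rpy [-3.141e+00  2.000e-03 -3.067e+00] gap 51.2 F [ 1.1 -0.5  0.9]
shift [-6.9 -0.3 97.2] rot [-0.001  0.002  0.001] min rows 1.9
```

View pics/w11.png

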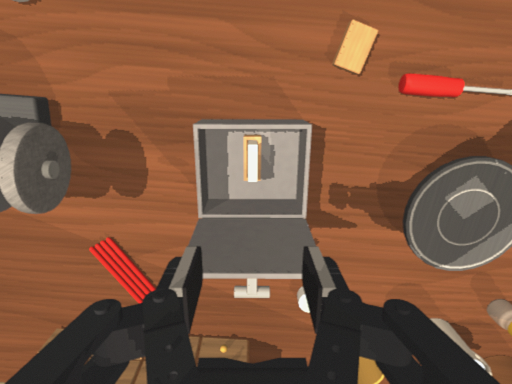

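The flap holds upright; the spare is the white strip at (253,163) in the slot block.

```bash
python3 - <<'E'
from h import *
m=dict(np.load("w11.npz"));im=cv2.imread("pics/w11.png");hsv=cv2.cvtColor(im,cv2.COLOR_BGR2HSV)
g=np.zeros(im.shape[:2],np.uint8);g[135:190,235:270]=(hsv[135:190,235:270,2]>200)&(hsv[135:190,235:270,1]<60)
c=max(cv2.findContours(g,0,1)[0],key=cv2.contourArea);print(cv2.boundingRect(c))
P=np.array([ray(m,p,56)[:2] for p in c[:,0]],np.float32);print(cv2.minAreaRect(P))
M=cv2.moments(c);print(ray(m,(M['m10']/M['m00'],M['m01']/M['m00']),56))
crop("pics/w11.png",185,115,135,110,5,"pics/w11c.png")
# expected from case: hinge at 60 -> spare at -10
a=.074;print(559.5-70*np.cos(a),-265.3-70*np.sin(a))
E
```

```text
(248, 144, 10, 38)
((488.17742919921875, -269.8626708984375), (47.70505905151367, 11.594093322753906), 4.305662631988525)
[ 487.67594758 -269.93109995   56.        ]
489.6915725551163 -270.47527368091846
```

View pics/w11c.png

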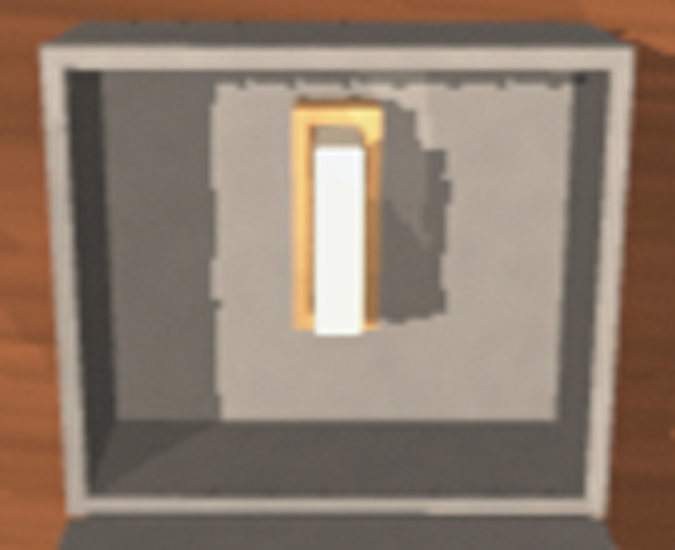

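Call:
step_arm(rows=[[0.5, -6.5, -0.5, 20, 0, 0, 0], [0.5, 0, 0, 45, 0, 0, 0], [0.5, 0, 0, 45, 0, 0, 0], [0.5, 0, 0, 45, 0, 0, 0], [0.5, 0, 0, 35, 0, 0, 0], [0.5, 0, 0, 20, 0, 0, 0], [0.5, 0, 0, 0, 0, 0, 0], [0.5, 0, 0, 0, 0, 0, 0]])

```text
time: 16.1
tool_pos: [490.7, -270.7, 86.3]
eef_rot: [3.142, 0.0, -3.065]
force: [0.3, 0.4, -0.5]
finger_gap: 42.7
```

```bash
python3 - <<'E'
from h import *
plan([489,-270.1,36],[np.pi,0,-np.pi+.074])
cv2.imwrite("pics/w12.png",grab_frame("wrist")[:,:,::-1])
E
```

```text
t 16.1 pos [ 490.7 -270.7   86.3] rpy [ 3.142  0.    -3.065] gap 42.7 F [ 0.3  0.4 -0.5]
shift [ 1.7  0.7 50.3] rot [0.    0.    0.003] min rows 1.0
```

View pics/w12.png

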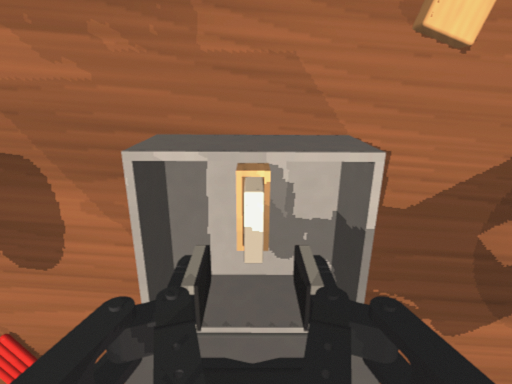

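Spare (x≈254 px) is centred between the fingers (≈253 px). Descending.

Call:
step_arm(rows=[[0.5, 1, 0.3, 15, 0, 0, 0], [0.5, 0, 0, 18, 0, 0, 0], [0.5, 0, 0, 11, 0, 0, 0], [0.5, 0, 0, 5, 0, 0, 0], [0.5, 0, 0, 0, 0, 0, 0]])

```text
time: 16.65
tool_pos: [488.3, -270.2, 36.4]
eef_rot: [3.141, -0.001, -3.065]
force: [0.2, 0.5, 0.7]
finger_gap: 42.8
```

Call:
step_arm(rows=[[0.3, 0, 0, 0, 0, 0, 0], [0.2, 0, 0, 0, 0, 0, 0], [0.1, 0, 0, 0, 0, 0, 0], [0.02, 0, 0, 0, 0, 0, 0], [0.02, 0, 0, 0, 0, 0, 0], [0.02, 0, 0, 0, 0, 0, 0], [0.02, 0, 0, 0, 0, 0, 0]], force=40)

```text
time: 17.35
tool_pos: [489.2, -270.8, 37.9]
eef_rot: [-3.141, 0.001, -3.065]
force: [0.4, 0.8, 4.9]
finger_gap: 11.0
```

Call:
step_arm(rows=[[0.02, 0, 0, -3, 0, 0, 0], [0.02, 0, 0, -6, 0, 0, 0], [0.02, 0, 0, -8, 0, 0, 0], [0.02, 0, 0, -8, 0, 0, 0], [0.02, 0, 0, 0, 0, 0, 0]], force=60)

```text
time: 17.85
tool_pos: [489.4, -271.1, 63.7]
eef_rot: [-3.14, 0.002, -3.065]
force: [0.2, -0.1, -1.4]
finger_gap: 10.5
```

Call:
step_arm(rows=[[0.02, 0, 0, -20, 0, 0, 0], [0.02, 0, 0, -30, 0, 0, 0], [0.02, 0, 0, -35, 0, 0, 0], [0.02, 0, 0, -25, 0, 0, 0], [0.02, 0, 0, -10, 0, 0, 0], [0.02, 0, 0, 0, 0, 0, 0]])

```text
time: 18.45
tool_pos: [489.3, -270.9, 183.6]
eef_rot: [-3.139, 0.002, -3.065]
force: [0.2, -0.1, -0.8]
finger_gap: 10.6
```

```bash
python3 - <<'E'
from h import *
plan([544.5,31.5,174],[np.pi,0,-np.pi+.074])
cv2.imwrite("pics/w13.png",grab_frame("wrist")[:,:,::-1])
cv2.imwrite("pics/s13.png",grab_frame("side")[:,:,::-1])
E
```

```text
t 18.45 pos [ 489.3 -270.9  183.6] rpy [-3.139e+00  2.000e-03 -3.065e+00] gap 10.6 F [ 0.2 -0.1 -0.8]
shift [-78.1 297.4   9.1] rot [-0.002  0.002  0.002] min rows 6.2
```

View pics/w13.png

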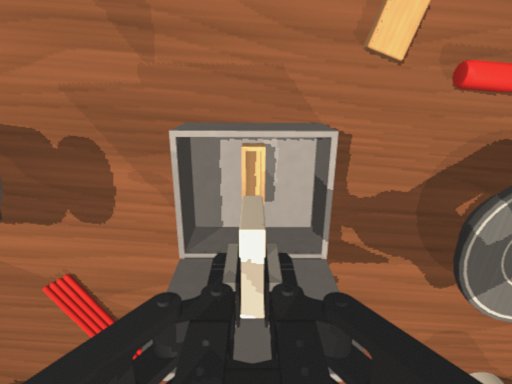

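View pics/s13.png

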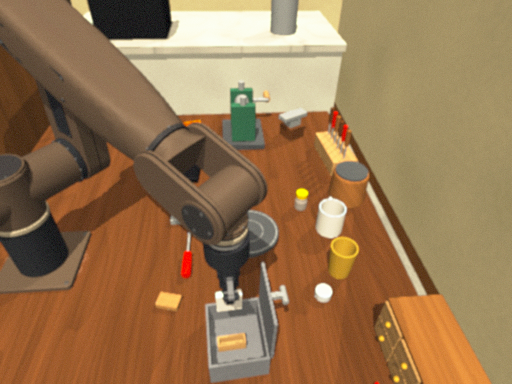

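The spare is out, on edge, with its lower edge at about z = 155. I'll move along +y first to stay clear of the flap, then over the turntable.

Call:
step_arm(rows=[[0.02, 0, 15, 0, 0, 0, 0], [0.02, 0, 30, 0, 0, 0, 0], [0.02, 0, 35, 0, 0, 0, 0], [0.02, 0, 35, 0, 0, 0, 0], [0.02, 0, 35, 0, 0, 0, 0], [0.02, -15, 35, 1, 0, 0, 0], [0.02, -20, 35, 2, 0, 0, 0], [0.02, -20, 35, 2, 0, 0, 0], [0.02, -15, 25, 2, 0, 0, 0], [0.02, -8, 17, 1, 0, 0, 0]])

```text
time: 19.55
tool_pos: [542.7, 34.7, 171.9]
eef_rot: [3.14, -0.004, -3.063]
force: [1.0, -0.1, -1.8]
finger_gap: 10.6
```

Call:
step_arm(rows=[[0.02, 0, 0, 0, 0, 0, 0], [0.02, 0, 0, 0, 0, 0, 0], [0.02, 0, 0, 0, 0, 0, 0]])

```text
time: 19.85
tool_pos: [542.9, 31.3, 173.2]
eef_rot: [3.142, -0.002, -3.066]
force: [0.4, -0.1, -0.2]
finger_gap: 10.5
```

```bash
python3 - <<'E'
from h import *
plan([544.5,31.5,174],[np.pi,0,-np.pi+.074])
for n in("wrist","side","top"):cv2.imwrite(f"pics/{n}14.png",grab_frame(n)[:,:,::-1])
E
```

```text
t 19.85 pos [542.9  31.3 173.2] rpy [ 3.142e+00 -2.000e-03 -3.066e+00] gap 10.5 F [ 0.4 -0.1 -0.2]
shift [-1.6  0.1 -0.8] rot [ 0.    -0.002  0.002] min rows 0.0
```

View pics/wrist14.png

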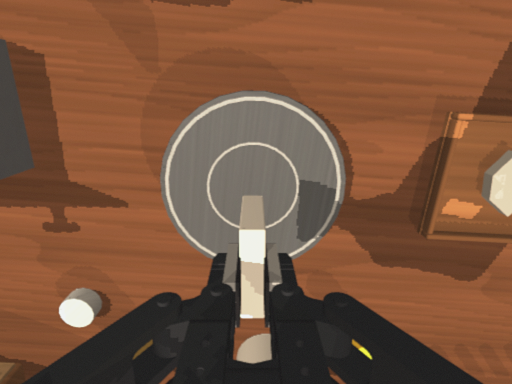

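View pics/side14.png

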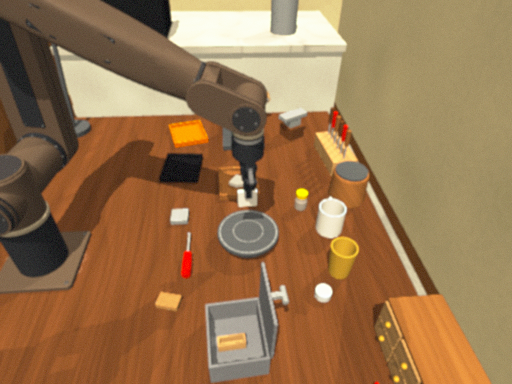

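View pics/top14.png

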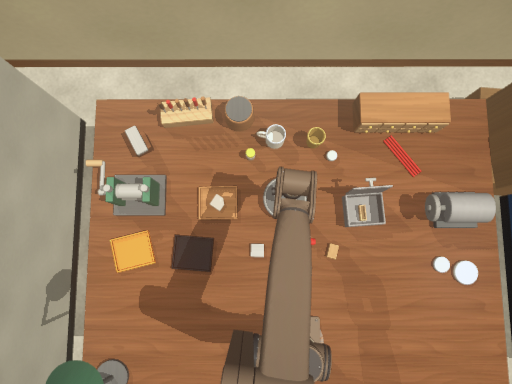

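```bash
python3 - <<'E'
from h import *
S=camera_model("side");s=state()
im=cv2.imread("pics/side14.png");hsv=cv2.cvtColor(im,cv2.COLOR_BGR2HSV)
g=((hsv[185:212,230:265,2]>190)&(hsv[185:212,230:265,1]<70)).astype(np.uint8)
n,l,st,ce=cv2.connectedComponentsWithStats(g);print(st[1:]+[230,185,0,0,0])
for z in (145,193):print(proj(S,[543,25,z]),proj(S,[519,25,z]),proj(S,[567,25,z]))
T=camera_model("top");
a=[cv2.imread(f"pics/side{k}.png") for k in(0,14)]
d=cv2.absdiff(*a).max(2)
for n,(x,y) in dict(jar=(301,199),tin=(323,293),cup=(342,257),mug=(331,217),match=(168,301),driver=(187,255),block=(179,216)).items():print(n,d[y-14:y+14,x-14:x+14].mean().round(1))
print(s["force"],s["finger_gap"],abs(s["dq"]).max())
E
```

```text
[[235 185   4   1   4]
 [237 189  16  18 153]
 [253 189   4   7  15]
 [254 197   1   1   1]
 [254 199   1   1   1]]
[246.85011228 205.55607248] [237.568725   205.97554425] [256.09491644 205.13825408]
[246.86426951 191.41705224] [237.26781034 191.82184009] [256.42162477 191.01391382]
jar 12.8
tin 12.3
cup 14.6
mug 15.8
match 7.8
driver 12.4
block 13.6
[ 0.49638301  0.6222097  -1.17331657] 10.228168137312531 0.004433133539518395
```

The spare's pixel extents (237–256, 189–207) match a lower edge about 100 mm above the platter. Handing in.

```bash
python3 -c "
from cell import *
print(job_done())
s=state();print(s['time'],s['tool_pos'],s['finger_gap'],s['force'])"
```

```text
the job is handed in; nothing more can be done
None
the job is handed in; nothing more can be done
```

I handed the job in at about 20 s of the 59 s allowed, and no verdict is reported. The broken tile is in the wooden scrap tray, the case flap is open, and the spare tile is held over the middle of the turntable.

Last checks before handing in:
- **Broken tile:** it lies flat and released near the middle of the tray in the wrist and top views.
- **Flap:** I estimate about 1.6 rad from the arc the gripper followed. It still stood upright in the last side view, but I did not measure the angle separately.
- **Spare tile:** it is on edge about 2 mm from the turntable's centre line, with its lower edge about 100 mm above the platter. The side view matched the predicted outline. The fingers were closed on it (gap about 10.5 mm) and the joints were still.
- **Bystanders:** they look unmoved in the side and top views. A frame difference around each one in the side view showed only small, fairly even changes. I put that down to noise and lighting, because I kept no reference patch to compare against.

**Disagreements:**
- **Finger gap:** it reads 1 to 2 mm less than the true part widths.
- **Bar height:** a three-camera estimate put the flap bar about 6 mm higher than the case dimensions give. I worked from the case dimensions and the grip fitted.

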